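# Rock the angle gauge on a joist offcut until its pointer meets the marker, and hold

## Task

Take the angle gauge by its black grip, lift it out of its stand and stand it upright with its round foot in the groove of the joist offcut, at the dip in the middle of the groove. Then rock it along the groove about its foot until the hanging pointer settles on the marker tab, and finish with the gripper still holding the gauge motionless at that angle, its foot pressed lightly on the dip. Do not shift the other things lying about.

Things in the scene. Friction and masses are not known exactly. Their poses are not given: they have to be found in the camera images.
- gauge: angle gauge: aluminium plate 10 mm thick (its x), 160 mm tall, 0.2 to 0.3 kg. Origin at the lowest point of its foot, z up, y across the plate; its face with pointer and scale looks to -x. Foot: tongue 24 mm wide (y) with a half-round end; above z = 48 mm it widens, to 80 mm at z = 58 to 118 mm; black grip on top. Starts upright in the stand's pocket; falls over in the groove if let go
- gauge_foot (a point): centre of the half circle of the gauge's foot, 12 mm above its lowest point; the gauge rocks about this point
- gauge_grip (a point): where to take the black grip, 142 mm above the foot's lowest point; the grip is a block 16 mm thick (gauge x, the way to pinch it) and 34 mm wide (y), from z = 116 to 160 mm
- pointer (a joint): angle of the gauge's pointer, a free-swinging light pendulum that always hangs plumb when at rest (swings die out in about 1 s): 0 when the gauge is upright, positive when the gauge leans to its own +y; rad, relative to the gauge
- pointer_tip (a point): tip of the pointer, 48 mm below its pivot; the pivot is 112 mm above the foot's lowest point
- marker (a joint): angle at which the brass marker tab is set on the gauge's scale, same zero and sign as the pointer; between -0.32 and -0.18 rad (18 to 10 degrees), does not move during the job. The pointer is on the marker when both angles are equal, so the gauge must lean that much to its own -y
- mark (a point): inner end of the brass marker tab (6 mm wide with a dark line down its middle), 48 mm from the pointer's pivot: the place where the pointer's tip belongs
- joist: light timber joist offcut 46 x 90 x 46 mm (x, y, z), screwed down. Origin under its centre. A through groove, 14 mm wide, runs along its y in the middle of its top; the groove's floor is uneven: it falls at 7 degrees from both ends to a dip in the middle. It is turned by up to 0.25 rad
- groove_dip (a point): lowest point of the groove's floor, at the joist's middle, 24 mm above the joist's underside and 22 mm below its top; axes as the joist's
- gauge_stand: darker wooden storage stand, screwed down: block 44 x 56 x 40 mm on a base 56 x 68 x 8 mm, with a pocket 13 x 27 mm (x, y), 32 mm deep, in the middle of its top. Origin under its centre; turned by up to 0.25 rad
- pocket_mouth (a point): centre of the mouth of the stand's pocket, 40 mm above the cabinet top
- thinner: bystander: small brown bottle with a white cap, 46 mm across, 110 mm tall
- tape: bystander: roll of black tape lying flat, 60 mm across, 19 mm high
- flux: bystander: small orange bottle with a black cap, 30 mm across, 58 mm tall
- tin: bystander: small paint tin, 78 mm across, 77 mm tall
- oilstone: bystander: grey oilstone block, 36 x 105 x 24 mm
- pliers: bystander: small red-handled pliers lying flat, 41 x 145 x 11 mm

How it is judged (in metres and radians):
On the way, in this order (a step that is already met when the one before it is completed fails the run):
1. the gauge is lifted out of its stand (z of gauge_foot in the frame of pocket_mouth above 0.02 m and contact force between the fingers and gauge above 2 N), for 0.1 s.
2. the gauge stands upright with its foot in the dip of the groove, held (x of gauge_foot in the frame of groove_dip between -0.005 and 0.005 m and y of gauge_foot in the frame of groove_dip between -0.012 and 0.012 m and z of gauge_foot in the frame of groove_dip below 0.0155 m and contact force between gauge and joist above 0.3 N and contact force between the fingers and gauge above 2 N and angle between gauge's own z axis and vertical below 0.1 rad), for 0.2 s.
At the end, for the whole second after the job is handed in: The gauge is held between the fingers (over 2 N) and still; its foot rests on the dip of the joist's groove (foot centre within 5 mm across, 12 mm along the groove and 3.5 mm in height of its seat, pressing with over 0.3 N); the pointer has come to rest with its tip within 3 mm of the marker (x of gauge_foot in the frame of groove_dip between -0.005 and 0.005 m and y of gauge_foot in the frame of groove_dip between -0.012 and 0.012 m and z of gauge_foot in the frame of groove_dip below 0.0155 m and contact force between gauge and joist above 0.3 N and contact force between the fingers and gauge above 2 N and distance between pointer_tip and mark below 0.003 m and velocity of joint pointer between -0.3 and 0.3 rad/s and linear speed of gauge below 0.02 m/s and contact force between gauge and gauge_stand below 0.1 N); the arm keeps its last pose, push and grip.
It fails at once if another thing on the cabinet top was shifted by more than 30 mm (distance of any of thinner, tape, flux, tin, oilstone, pliers from where it was at the start of the episode above 0.03 m).
It also fails if it takes over 43 s, if anything falls off the work surface, if the arm or the gripper's body presses on something with over 40 N, if the wrist force passes 120 N, or if a joint passes its speed limit or range.

## Robot

A 6-joint arm with a two-finger parallel gripper is mounted at the origin on a cart in front of the work surface, level with it; the furniture and walls round the work are solid. World frame = base frame: x ahead of the robot, y to its left, z up, the work surface at z = 0. Lengths are in mm, angles in rad, forces in N, time in s.
With the tool pointing down it reaches from about 250 to 775 mm from the base axis. Payload 4 kg.
Tool frame: the origin (TCP) lies midway between the tips of the shut fingers; the grasp point (between the pads) lies 19 mm behind it (robot.grip_point_offset is the distance from the TCP to the grasp point, in mm); z points along the fingers, y is the line along which they close (so a half turn about z gives the same grasp; the last joint's range is limited). The gripper opens to 94 mm and grips with 3 to 60 N. Pads are 16 mm wide; open, the fingers measure 119 mm over their backs; the gripper's body (75 mm by 177 mm) begins 78 mm behind the grasp point.
Start: joints at [-1.239, 0.087, 1.371, -0, 1.684, -0.103], TCP at [231.677, -498.849, 167.706] pointing down, gripper open.
Joint ranges: [-3.1, 3.1], [-0.76, 2.03], [0.27, 2.55], [-1.08, 4.22], [0.17, 2.65], [-2.57, 2.57]. Speed limits (rad/s): [2.79, 2.79, 3.14, 3.14, 3.14, 3.14].

## Interface

Orientations are given as a unit quaternion [w, x, y, z].
In Python, from cell import status, viewer, workorder, models, robot gives the robot as it stands.
- The arm moves only by the shell command python3 -m handwheel 'ROWS' [FORCE]. ROWS is JSON, a list of rows, each a list of 3 entries, a list of its own where there are three numbers: the shift along the tool's x, y, z in units of 100 mm (1.0 is 100 mm), then the turn, a rotation vector about the tool's x, y, z in units of 45 degrees (1.0 is 45 degrees), then the opening, from -1 (shut) to 1 (fully open). In form: [[[dx, dy, dz], [wx, wy, wz], gripper], ...]. A call has 1 to 10 rows; each row is the pose to reach, as a shift and turn from the pose commanded when the call began, along the tool's axes at that moment; what a row does not reach only later rows make up. A row lasts 1/8 s, in which the tool goes at most 62.5 mm and 10.7 degrees, less where a joint would pass 70% of its speed; a pose out of reach is approached as far as the arm can. A call with a number of a shift or a turn outside -1 to 1 is refused whole. A call with a gripper value outside its range is refused whole. The fingers move at their own pace and stop on an object; FORCE is the grip in N (left out, the last holds). Time passes only in rows, so rows that repeat a pose let the fingers close. It gives the time, the measured TCP pose, the force, the opening and the grip force at its end, in the units of the state.
- status.observe(): the state, without advancing time (a new reading comes with each control period).
- viewer.camera(name): name is "side" or "top" or "wrist"; returns (picture, depth): 400x640x3 uint8, red, green, blue; 400x640 float32, mm along the optical axis (not along the pixel's ray), 0 where there is no reading.
- viewer.calibration(name): a dict with "mtx" (3x3 intrinsics, pixels), "k1" (the pictures are not rectified: a ray, as slopes to the right and down, at radius r is drawn at 1 + k1 r^2 times it, then the intrinsics apply), "camera_from_world" (4x4, takes a point from world to camera coordinates). Camera axes: x right, y up, looking along -z (the intrinsics and any distortion apply to the point x, -y, -z); pixel columns grow to the right and rows downward; lengths in mm; the calibration is good to about 2 mm. A picture is of the moment at which its call begins: read the wrist's pose just before it. calibration takes no time and is no camera call; for the wrist camera it gives the pose at the moment of the call.
- workorder.close_job(): hands the job in; it is judged then, once.
Trained networks look in the newest picture that a camera, given by its name, has taken for a name from the list of things; names that differ only in an ending like _2 or _b are one class to them, and where a whole thing is asked for, a point or a joint stands for the part that bears it (a point fixed in the world has none). Each returns a list of dicts, best first, with "p" (0 to 1); they miss things now and then, are a little off and sometimes report something else, mostly with a low value. They report only what shows in the picture. A call takes as long as a camera call.
- models.boxes_of(name, camera): "rect" ([left, top, right, bottom] in pixels, round what is visible of it).
- models.regions_of(name, camera): "pixels" (400x640 bool, what is visible of it) and "rect" ([left, top, right, bottom] in pixels, round what is visible of it).
- models.spot_point(name, camera): "position" ([row, column] in pixels: a listed point, or the origin of a listed thing).
The state is a dict: "t": time; "joint_positions": joint angles; "qvel": joint speeds; "tau": joint torques, N m; "tcp_pos": TCP position; "tool_rot": TCP orientation; "wrist_force": force on the tool from outside, world axes, zero at the start; "wrist_torque": the same for the moment, N m; "width": finger opening in mm; "grip_force": force on a finger pad.
Only numpy, scipy, OpenCV 4.12 (cv2) and the standard library are available. Lean on these libraries where they do the work, as an engineer would, in place of code of your own. Each camera call takes 0.05 s, during which the arm holds its last target. There are 200 camera calls.

## Working session

There is one attempt and no reset: what is moved stays moved. The work goes in short steps, Python scripts to look and compute and a shell command to move; the robot and the scene stay as the last step left them, time stands still between calls to the robot, and variables do not carry over. Pictures are saved under pics/ and viewed, at most 11 in all, crops included, and the job is handed in when it is done.

```bash
mkdir -p pics
cat > h.py <<'E'
import numpy as np, cv2
from cell import status, viewer, workorder, models, robot
def ray(cam,rc,cal=None):
    c=cal or viewer.calibration(cam); K=np.array(c["mtx"]);r,cl=rc
    d=np.array([(cl-K[0,2])/K[0,0],(r-K[1,2])/K[1,1]]);u=d.copy()
    for _ in range(20): u=d/(1+c["k1"]*(u@u))
    M=np.linalg.inv(np.array(c["camera_from_world"]))
    return M[:3,3], M[:3,:3]@np.array([u[0],-u[1],-1.0])
def atz(cam,rc,z,cal=None):
    o,d=ray(cam,rc,cal); return o+d*(z-o[2])/d[2]
def atd(cam,rc,depth,cal=None):
    o,d=ray(cam,rc,cal); return o+d*depth
def proj(cam,p,cal=None):
    c=cal or viewer.calibration(cam); K=np.array(c["mtx"])
    q=np.array(c["camera_from_world"])@np.append(p,1); u=np.array([q[0],-q[1]])/-q[2]
    u=u*(1+c["k1"]*(u@u)); return K[1,1]*u[1]+K[1,2],K[0,0]*u[0]+K[0,2]
def cloud(cam,mask,dep,cal=None):
    rr,cc=np.nonzero(mask&(dep>0)); return np.array([atd(cam,(r,c),dep[r,c],cal) for r,c in zip(rr,cc)])
def save(cam,name):
    p,d=viewer.camera(cam); cv2.imwrite("pics/"+name,p[:,:,::-1]); return p,d
E
python3 - <<'E'
from h import *
np.set_printoptions(precision=1,suppress=True)
ims=[]
for cam in ("top","side"):
    p,d=viewer.camera(cam); ims.append(p)
    cal=viewer.calibration(cam)
    print(cam,np.linalg.inv(cal["camera_from_world"])[:3,3])
    for n in ("gauge","joist","gauge_stand","thinner","tape","flux","tin","oilstone","pliers"):
        R=models.regions_of(n,cam)
        if not R: print(n,None);continue
        R=R[0];c=cloud(cam,R["pixels"],d,cal)
        print(n,round(R["p"],2),R["rect"],np.percentile(c,[2,50,98],axis=0).ravel() if len(c) else '')
    for n in ("gauge_grip","gauge_foot","groove_dip","pocket_mouth","pointer_tip","mark"):
        S=models.spot_point(n,cam)
        print(n,[(round(s["p"],2),np.array(s["position"])) for s in S[:2]])
    np.savez(cam,p=p,d=d)
im=np.vstack(ims)[:,:,::-1]; cv2.imwrite("pics/a.png",cv2.resize(im,(480,600)))
print(status.observe())
E
```

```text
top [ 438.    50.2 1048.8]
gauge 0.73 [437.2, 223.5, 475.2, 235.0] [ 392.5 -345.9   39.3  402.  -308.2  137.6  409.1 -279.3  169.9]
joist 0.95 [387.0, 215.0, 421.8, 237.9] [ 378.5 -250.5   17.2  404.3 -205.4   43.8  432.6 -163.6   49.2]
gauge_stand 0.92 [427.1, 216.3, 453.7, 237.3] [ 377.5 -344.     4.1  411.4 -300.8   37.2  431.2 -282.3   45.8]
thinner 0.57 [170.6, 215.7, 195.6, 235.0] [407.4 358.7  -2.2 429.1 370.2  76.  452.  401.4 111. ]
tape 0.66 [344.7, 206.6, 369.0, 230.2] [ 402.3 -113.    -2.   431.9  -85.6   18.1  459.1  -56.5   22.2]
flux 0.6 [414.2, 196.9, 431.8, 209.9] [ 459.8 -272.8    4.2  473.1 -260.1   36.   486.8 -251.6   60.4]
tin 0.7 [419.3, 135.8, 456.3, 171.6] [ 567.  -328.8    1.1  596.5 -285.8   71.4  638.  -260.3   78.1]
oilstone 0.97 [300.6, 208.7, 340.7, 222.5] [426.7 -41.3  11.6 444.4  10.   23.4 462.8  59.6  26.8]
pliers 0.78 [205.5, 225.8, 250.2, 241.9] [375.5 209.8   2.9 391.3 264.4   8.8 409.7 332.7  12.4]
gauge_grip [(0.62, array([228.7, 463.1]))]
gauge_foot [(0.51, array([224.3, 439.4]))]
groove_dip [(0.85, array([225.7, 401.5]))]
pocket_mouth [(0.73,
[... 1009 characters left out ...]
 414.6 329.4  10. ]
gauge_grip [(0.6, array([321.7, 266.2]))]
gauge_foot [(0.58, array([331.5, 274. ])), (0.48, array([332.7, 274.4]))]
groove_dip [(0.59, array([291.4, 269.1]))]
pocket_mouth [(0.74, array([327. , 269.4])), (0.36, array([315.4, 293.2]))]
pointer_tip [(0.27, array([317.7, 266. ]))]
mark []
{'t': 1.6, 'joint_positions': array([-1.2,  0.1,  1.4,  0. ,  1.7, -0.1]), 'qvel': array([-0., -0., -0.,  0., -0.,  0.]), 'tau': array([ -0. , -34. , -30.3,   0.1,   0. ,  -0. ]), 'tcp_pos': array([ 231.7, -498.8,  167.7]), 'tool_rot': array([0. , 1. , 0.2, 0. ]), 'wrist_force': array([-0.7,  0.1, -0.3]), 'wrist_torque': array([-0., -0.,  0.]), 'grip_force': 0.0, 'width': 94.12326805387724}
```

View pics/a.png

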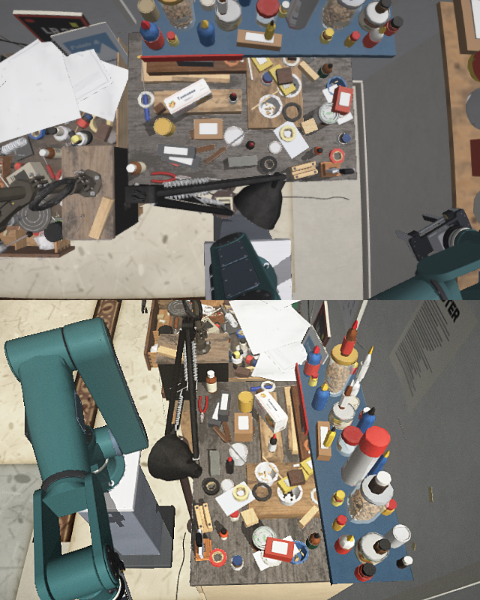

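Run:
```python
from h import *
np.set_printoptions(precision=0,suppress=True)
a=np.load("top.npz");b=np.load("side.npz")
A=cv2.resize(a["p"][180:320,310:490],(540,420),interpolation=cv2.INTER_CUBIC)
B=cv2.resize(b["p"][235:345,230:370],(534,420),interpolation=cv2.INTER_CUBIC)
cv2.imwrite("pics/b.png",cv2.resize(np.hstack([A,B]),(800,313))[:,:,::-1])
for r in range(225,310,12):
    print(r,[tuple(atd("top",(r,c),a["d"][r,c]).round().astype(int)) for c in range(230,400,24)])
save("wrist","w0.png")
```

```text
225 [(np.int64(422), np.int64(265), np.int64(-1)), (np.int64(420), np.int64(199), np.int64(0)), (np.int64(419), np.int64(133), np.int64(1)), (np.int64(417), np.int64(67), np.int64(-1)), (np.int64(415), np.int64(1), np.int64(1)), (np.int64(414), np.int64(-63), np.int64(21)), (np.int64(411), np.int64(-132), np.int64(-2)), (np.int64(411), np.int64(-188), np.int64(48))]
237 [(np.int64(389), np.int64(264), np.int64(4)), (np.int64(388), np.int64(199), np.int64(6)), (np.int64(404), np.int64(104), np.int64(368)), (np.int64(384), np.int64(68), np.int64(-1)), (np.int64(396), np.int64(14), np.int64(261)), (np.int64(397), np.int64(-31), np.int64(305)), (np.int64(393), np.int64(-86), np.int64(263)), (np.int64(379), np.int64(-187), np.int64(46))]
249 [(np.int64(387), np.int64(185), np.int64(395)), (np.int64(389), np.int64(138), np.int64(433)), (np.int64(386), np.int64(102), np.int64(409)), (np.int64(382), np.int64(62), np.int64(377)), (np.int64(273), np.int64(-37), np.int64(-896)), (np.int64(362), np.int64(-44), np.int64(178)), (np.int64(360), np.int64(-100), np.int64(172)), (np.int64(261), np.int
[... 1247 characters left out ...]
t64(335), np.int64(-903)), (np.int64(39), np.int64(212), np.int64(-890)), (np.int64(112), np.int64(83), np.int64(-520)), (np.int64(111), np.int64(-15), np.int64(-509)), (np.int64(256), np.int64(-40), np.int64(189)), (np.int64(18), np.int64(-278), np.int64(-906)), (np.int64(15), np.int64(-401), np.int64(-897))]
309 [(np.int64(-19), np.int64(459), np.int64(-907)), (np.int64(-19), np.int64(335), np.int64(-893)), (np.int64(-23), np.int64(214), np.int64(-894)), (np.int64(110), np.int64(80), np.int64(-321)), (np.int64(110), np.int64(-5), np.int64(-310)), (np.int64(109), np.int64(-90), np.int64(-300)), (np.int64(-40), np.int64(-274), np.int64(-892)), (np.int64(-46), np.int64(-398), np.int64(-892))]
```

View pics/b.png

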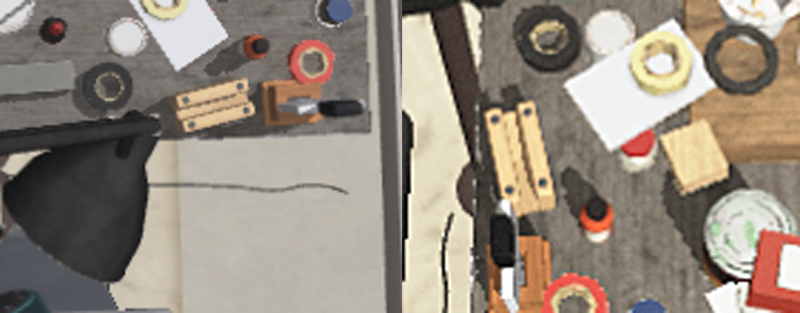

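View pics/w0.png

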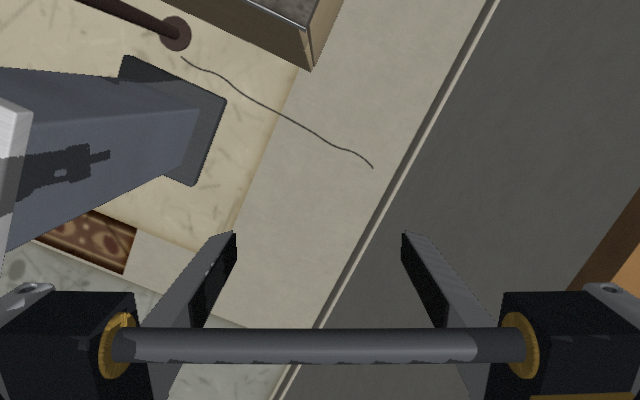

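```bash
cat >> h.py <<'E'
from scipy.spatial.transform import Rotation as Ro
def pose():
    s=status.observe(); q=np.array(s["tool_rot"]); return np.array(s["tcp_pos"]),Ro.from_quat(q[[1,2,3,0]]).as_matrix(),s
def move_to(p,R):
    """shift and turn in handwheel units (from measured pose)"""
    p0,R0,s=pose(); return (R0.T@(np.array(p)-p0)/100).round(3),(Ro.from_matrix(R0.T@R).as_rotvec()/(np.pi/4)).round(3)
def tool(yaw,lean=0):
    """tool pointing down, tool x along -(gauge y) for gauge yaw (tool y along -gauge x); lean about gauge x"""
    G=Ro.from_euler('z',yaw).as_matrix()@Ro.from_euler('x',lean).as_matrix()
    return G@np.array([[0,-1,0],[-1,0,0],[0,0,-1]],float)
E
python3 - <<'E'
from h import *
np.set_printoptions(precision=3,suppress=True)
p,R,s=pose();print(p,R)
M=np.linalg.inv(viewer.calibration("wrist")["camera_from_world"]);print("cam in tool",R.T@(M[:3,3]-p),"look",R.T@-M[:3,2]);print(viewer.calibration("wrist")["mtx"])
for cam in("top","side"):
    z=np.load(cam+".npz");viewer.camera(cam)
    for n,lo,hi in(("joist",40,55),("gauge_stand",33,50),("gauge",60,180)):
        m=models.regions_of(n,cam)[0]["pixels"];c=cloud(cam,m,z["d"]);c=c[(c[:,2]>lo)&(c[:,2]<hi)]
        print(cam,n,cv2.minAreaRect(c[:,:2].astype(np.float32)),np.median(c,axis=0))
print(R, move_to([390,-260,360],tool(0.1)))
G=Ro.from_euler('z',.1).as_matrix()@np.array([[0,1,0],[1,0,0],[0,0,-1]],float);print(move_to([390,-260,360],G))
E
```

```text
[ 231.678 -498.843  167.711] [[ 0.907  0.421  0.   ]
 [ 0.421 -0.907 -0.   ]
 [-0.     0.    -1.   ]]
cam in tool [  81.303    0.055 -217.503] look [-0.278  0.002  0.961]
[[341.812   0.    318.328]
 [  0.    341.812 196.641]
 [  0.      0.      1.   ]]Traceback (most recent call last):
  File "<stdin>", line 8, in <module>
IndexError: list index out of range
```

```bash
sed -i 's/\[\[0,-1,0\],\[-1,0,0\],\[0,0,-1\]\]/[[0,1,0],[1,0,0],[0,0,-1]]/; s/tool x along -(gauge y) for gauge yaw (tool y along -gauge x)/tool x along gauge y, tool y along gauge x/' h.py
python3 -m handwheel '[[[0.4,-0.36,0],[0,0,-0.3],1],[[0.82,-0.72,0],[0,0,-1],1],[[0.82,-0.72,0],[0,0,-1],1],[[0.82,-0.72,0],[0,0,-1],1],[[0.82,-0.72,0],[0,0,-1],1],[[0.82,-0.72,0],[0,0,-1],1]]'
python3 - <<'E'
from h import *
yaw=2.79; c,s=np.cos(yaw),np.sin(yaw)
D=np.array([[c,s,0],[s,-c,0],[0,0,-1]])
t=np.radians(30); T=D@Ro.from_euler('y',t).as_matrix(); T2=D@Ro.from_euler('y',-t).as_matrix()
print(T[:,2],T2[:,2]); print(move_to([320,-300,110],D),move_to([320,-300,110],T),pose()[2]["t"])
E
```

```text
t: 2.5
tcp_pos: [275.7, -399.1, 167.7]
tool_rot: [0.0, 0.82, 0.572, -0.0]
wrist_force: [0.7, 0.0, -0.4]
width: 94.0
grip_force: 0.0
[-0.4694127   0.17219673 -0.8660254 ] [ 0.4694127  -0.17219673 -0.8660254 ]
(array([1.083, 0.073, 0.577]), array([-0.   ,  0.   , -2.002])) (array([1.083, 0.073, 0.577]), array([ 0.523,  0.522, -1.952])) 2.5
```

```bash
python3 -m handwheel '[[[1,0.07,0],[0,0,-1],1],[[1,0.07,0],[0,0,-1],1],[[1,0.07,0],[0,0,-1],1],[[1,0.07,0],[0,0,-1],1],[[1,0.07,0],[0,0,-1],1]]' && python3 -m handwheel '[[[0,0,0],[0,0,-1],1],[[0,0,0],[0,0,-1],1],[[0,0,0],[0,0,-1],1],[[0,0,0],[0,0,-1],1],[[0,0,0],[0,0,-1],1]]' && python3 -m handwheel '[[[0,0,0.3],[0,-0.33,0],1],[[0,0,0.5],[0,-0.67,0],1],[[0,0,0.5],[0,-0.67,0],1],[[0,0,0.5],[0,-0.67,0],1],[[0,0,0.5],[0,-0.67,0],1]]'
python3 - <<'E'
from h import *
np.set_printoptions(precision=3,suppress=True)
p,R,s=pose();print(p,R,s["joint_positions"])
save("wrist","w1.png")
for n in("gauge","joist","gauge_stand"): print(n,[(x["p"],x["rect"]) for x in models.regions_of(n,"wrist")][:2])
for n in("pointer_tip","mark","gauge_grip","gauge_foot","pocket_mouth","groove_dip"): print(n,[(x["p"],x["position"]) for x in models.spot_point(n,"wrist")][:2])
E
```

```text
t: 3.12
tcp_pos: [316.7, -307.6, 167.7]
tool_rot: [0.0, 0.539, 0.842, -0.0]
wrist_force: [-0.3, -0.5, -0.6]
width: 94.3
grip_force: 0.0
t: 3.75
tcp_pos: [316.5, -307.7, 167.6]
tool_rot: [-0.0, 0.176, 0.984, 0.0]
wrist_force: [-0.6, -0.4, -0.6]
width: 93.9
grip_force: 0.0
t: 4.38
tcp_pos: [317.0, -308.8, 119.6]
tool_rot: [0.256, 0.169, 0.951, -0.046]
wrist_force: [-0.1, 0.4, 0.2]
width: 93.7
grip_force: 0.0
[ 317.037 -308.789  119.569] [[-0.811  0.345  0.472]
 [ 0.298  0.938 -0.175]
 [-0.503 -0.001 -0.864]] [-1.27  -0.547  2.078  0.427  1.296 -2.541]
gauge [(0.84, [299.0, 207.7, 391.0, 328.4])]
joist [(0.55, [391.5, 128.7, 509.0, 225.1])]
gauge_stand [(0.94, [306.6, 162.0, 378.1, 229.3])]
pointer_tip [(0.62, [237.9, 339.3])]
mark [(0.38, [240.3, 329.3])]
gauge_grip [(0.82, [321.4, 344.4]), (0.27, [216.4, 344.1])]
gauge_foot [(0.86, [198.0, 343.3])]
pocket_mouth [(0.56, [215.6, 344.9])]
groove_dip [(0.83, [178.3, 444.9]), (0.25, [237.4, 327.9])]
```

View pics/w1.png

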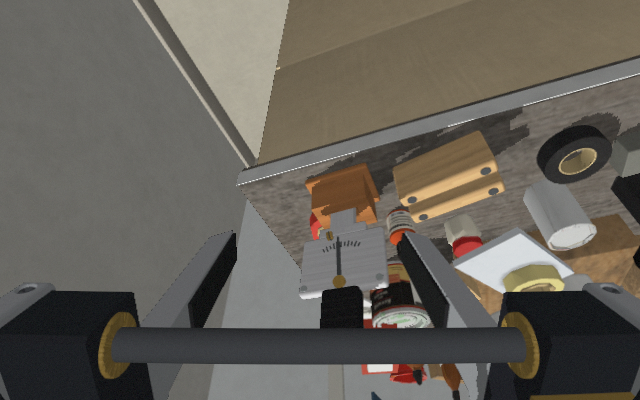

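Run:
```python
import cv2
a=cv2.imread("pics/w1.png")[205:305,290:400];cv2.imwrite("pics/c.png",cv2.resize(a,(660,600),interpolation=cv2.INTER_CUBIC))
```

```text
(no output)
```

View pics/c.png

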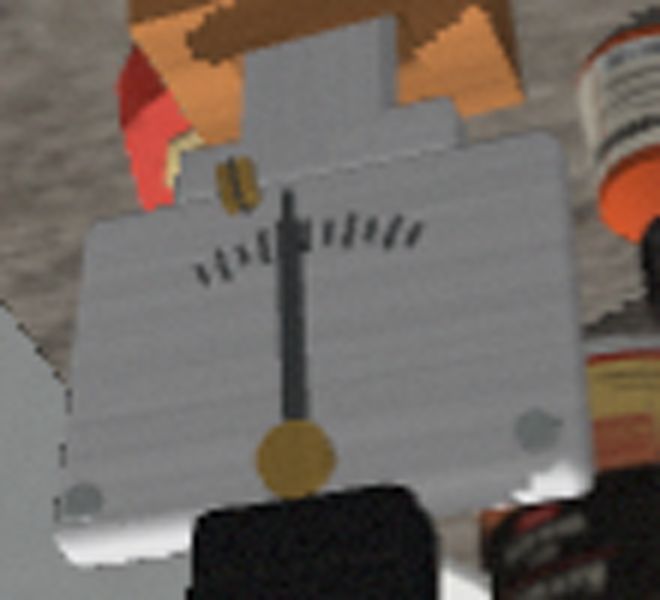

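Run:
```python
from h import *
np.set_printoptions(precision=3,suppress=True)
cal=viewer.calibration("wrist")
px=lambda u,v:(205+v/6-.4,290+u/6-.4)   # (row,col)
obs={"tl":((0,-40,58),px(88,222)),"tr":((0,40,58),px(566,138)),"bl":((0,-40,118),px(60,530)),"br":((0,40,118),px(590,475)),"piv":((0,0,112),px(295,457))}
# direction-normalised rays, fit gauge pose (x,y,z,yaw,lean,pitch)
from scipy.optimize import least_squares
def P(v): return Ro.from_euler('zxy',[v[3],v[4],v[5]]).as_matrix(),v[:3]
def f(v):
    R,t=P(v); r=[]
    for k,(q,rc) in obs.items(): r+=list(np.array(proj("wrist",R@(np.array(q)+[-5,0,0])+t,cal))-rc)
    return r+[v[4]*10,v[5]*10]
s=least_squares(f,[402,-310,10,0.1,0,0]);R,t=P(s.x);print(s.x,np.array(s.fun))
def on(rc):
    o,d=ray("wrist",rc,cal); n=R[:,0]; q=o+d*(n@(t-5*n-o))/(n@d); return R.T@(q-t)
pv,tp,mk,mk2=[on(px(*a)) for a in((295,457),(288,190),(242,212),(233,160))]
ang=lambda q:np.arctan2(-(q-pv)[1],-(q-pv)[2])
print(pv,tp,mk,mk2); print("in gauge: tip",np.linalg.norm(tp-pv),ang(tp),"mark",np.linalg.norm(mk-pv),ang(mk),ang(mk2))
# world positions
for n,z in(("gauge_grip",t[2]+142),("pocket_mouth",40),("groove_dip",24)):
    S=models.spot_point(n,"wrist")[0]; print(n,atz("wrist",S["position"],z,cal))
p,d=viewer.camera("wrist")
for n,lo,hi in(("joist",42,52),("gauge_stand",36,46)):
    m=models.regions_of(n,"wrist")[0]["pixels"];c=cloud("wrist",m,d,cal);c=c[(c[:,2]>lo)&(c[:,2]<hi)]
    print(n,cv2.minAreaRect(c[:,:2].astype(np.float32)),c.mean(0))
```

```text
[ 418.572 -312.16     2.188   -0.01     0.059   -0.064] [-0.964  0.832  0.282 -0.763  0.254 -1.623 -1.025 -0.737  1.403  2.342
  0.591 -0.641]
[ -5.     -2.202 110.284] [-5.    -5.353 59.184] [ -5.    -13.137  62.295] [ -5.    -15.408  50.635]
in gauge: tip 51.19645705965482 0.061578202971794074 mark 49.219319590086414 0.22404616499016225 0.21787610279375935
gauge_grip [ 417.04  -320.531  144.188]
pocket_mouth [ 405.537 -311.05    40.   ]
groove_dip [ 403.672 -208.249   24.   ]
joist ((405.81732177734375, -209.03564453125), (47.85096740722656, 89.76260375976562), 12.8930025100708) [ 402.475 -207.32    45.656]
gauge_stand ((406.4456787109375, -313.3624572753906), (45.2335090637207, 56.736724853515625), 2.218827247619629) [ 398.207 -309.719   40.11 ]
```

```bash
python3 -m handwheel '[[[-0.33,0.09,-0.1],[0,0,0.1],1],[[-0.66,0.17,-0.2],[0,0,0.2],1],[[-0.66,0.17,-0.2],[0,0,0.2],1],[[-0.66,0.17,-0.2],[0,0,0.2],1]]'
python3 - <<'E'
from h import *
import json
np.set_printoptions(precision=3,suppress=True)
cal=viewer.calibration("wrist");p,d=save("wrist","w2.png")
json.dump({k:np.array(v).tolist() for k,v in cal.items()},open("cal2.json","w"));np.save("d2",d)
for n in("pointer_tip","mark","gauge_grip"): print(n,[(x["p"],x["position"]) for x in models.spot_point(n,"wrist")][:2])
r=np.array(models.boxes_of("gauge","wrist")[0]["rect"]);print(r)
x0,y0=int(r[0])-10,int(r[1])-10;a=p[y0:y0+120,x0:x0+120,::-1]
print(x0,y0);cv2.imwrite("pics/c2.png",cv2.resize(a,(600,600),interpolation=cv2.INTER_CUBIC))
E
```

```text
t: 5.68
tcp_pos: [365.9, -307.1, 166.7]
tool_rot: [0.258, 0.242, 0.935, -0.025]
wrist_force: [0.1, 0.2, -0.9]
width: 93.7
grip_force: 0.0
pointer_tip [(0.6, [167.8, 315.7])]
mark [(0.42, [169.8, 309.8])]
gauge_grip [(0.66, [240.0, 321.9])]
[281.9 135.7 366.  263.5]
271 125
```

View pics/c2.png

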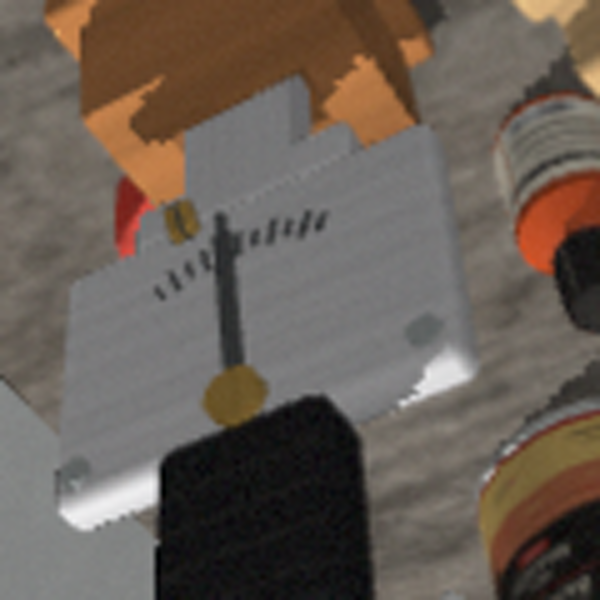

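Run:
```python
from h import *
import json
from scipy.optimize import least_squares
np.set_printoptions(precision=3,suppress=True)
cal=json.load(open("cal2.json"));d=np.load("d2.npy")
px=lambda u,v:(125+v/5-.4,271+u/5-.4)
obs={"tl":((0,-40,58),px(70,287)),"tr":((0,40,58),px(434,122)),"bl":((0,-40,118),px(56,492)),"br":((0,40,118),px(474,350)),"piv":((0,0,112),px(236,397))}
def P(v): return Ro.from_euler('zxy',[v[3],v[4],v[5]]).as_matrix(),v[:3]
def f(v):
    R,t=P(v); r=[]
    for k,(q,rc) in obs.items(): r+=list(np.array(proj("wrist",R@(np.array(q)+[-5,0,0])+t,cal))-rc)
    return r+[v[4]*10,v[5]*10]
s=least_squares(f,[402,-310,10,0.1,0,0]);R,t=P(s.x);print(s.x,s.fun)
def on(rc):
    o,dd=ray("wrist",rc,cal); n=R[:,0]; q=o+dd*(n@(t-5*n-o))/(n@dd); return R.T@(q-t)
pv,tp,mk,mk2=[on(px(*a)) for a in((236,397),(222,213),(185,240),(175,203))]
ang=lambda q:np.arctan2(-(q-pv)[1],-(q-pv)[2])
print("tip",np.linalg.norm(tp-pv),ang(tp),"mark",np.linalg.norm(mk-pv),ang(mk),ang(mk2))
print("grip pt",R@[0,0,142]+t, "top", R@[0,0,160]+t)
m=models.regions_of("gauge","wrist")[0]["pixels"];c=cloud("wrist",m,d,cal)
c=c[(c[:,2]>75)]
# plate face plane from depth
c2=c[(c[:,2]<112)]; u,sv,vt=np.linalg.svd(c2-c2.mean(0),full_matrices=False); print("face",c2.mean(0),vt[2],sv)
print("top pts",c[c[:,2]>155].mean(0),np.percentile(c[c[:,2]>125],[3,97],axis=0), c[:,2].max())
for y in(1.57,1.65): print(move_to([410,-316,200],tool(y-1.57)))
```

```text
[ 416.117 -315.645    3.565   -0.007    0.04    -0.069] [-1.71   0.149  1.06  -0.134  1.344 -1.234 -1.287 -1.349  0.543  2.621
  0.403 -0.69 ]
tip 52.917750151158515 0.04978524591946827 mark 50.40567771150048 0.21802875757330195 0.2117276516477293
grip pt [ 406.332 -321.366  145.112] top [ 405.092 -322.092  163.054]<stdin>:23: RuntimeWarning: Mean of empty slice.
  ret = um.true_divide(
Traceback (most recent call last):
IndexError: index 2 is out of bounds for axis 0 with size 0
```

Run:
```python
from h import *
print(move_to([405,-320,220],tool(0.02)));print(pose()[2]["joint_positions"])
```

```text
(array([-0.607,  0.115, -0.25 ]), array([0.439, 0.544, 1.295]))
[-1.10899138 -0.48860627  1.95028647  0.36613362  1.29971787 -2.20163782]
```

```bash
python3 -m handwheel '[[[-0.3,0,-0.45],[0.07,0.09,0.22],1],[[-0.6,0.11,-0.25],[0.22,0.27,0.65],1],[[-0.6,0.11,-0.25],[0.22,0.27,0.65],1],[[-0.6,0.11,-0.25],[0.22,0.27,0.65],1]]'
python3 - <<'E'
from h import *
print(move_to([405,-320,220],tool(0.02)))
E
```

```text
t: 6.48
tcp_pos: [406.2, -320.0, 220.3]
tool_rot: [0.135, 0.493, 0.86, -0.013]
wrist_force: [0.3, 1.1, -0.4]
width: 94.2
grip_force: 0.0
(array([ 0.006, -0.01 ,  0.   ]), array([0.221, 0.273, 0.646]))
```

```bash
python3 -m handwheel '[[[0,-0.01,0],[0.22,0.27,0.65],1],[[0,-0.01,0],[0.22,0.27,0.65],1],[[0,-0.01,0],[0.22,0.27,0.65],1],[[0,-0.01,0],[0.22,0.27,0.65],1],[[0,-0.01,0],[0.22,0.27,0.65],1]]'
python3 - <<'E'
from h import *
np.set_printoptions(precision=3,suppress=True)
cal=viewer.calibration("wrist");p,d=save("wrist","w3.png")
for n,z in(("gauge_grip",147),("groove_dip",24),("pocket_mouth",40)):
    print(n,[(round(x["p"],2),x["position"],atz("wrist",x["position"],z,cal)) for x in models.spot_point(n,"wrist")][:2])
for n,lo,hi in(("joist",42,52),("gauge_stand",36,46),("gauge",158,180)):
    m=models.regions_of(n,"wrist")
    if not m: print(n,"none");continue
    c=cloud("wrist",m[0]["pixels"],d,cal);c=c[(c[:,2]>lo)&(c[:,2]<hi)]
    print(n,m[0]["rect"],len(c),cv2.minAreaRect(c[:,:2].astype(np.float32)) if len(c)>3 else"",c.mean(0))
E
```

```text
t: 7.1
tcp_pos: [403.7, -320.6, 219.9]
tool_rot: [0.002, 0.701, 0.714, -0.0]
wrist_force: [0.3, 1.0, -0.1]
width: 93.8
grip_force: 0.0
gauge_grip [(0.87, [196.8, 320.6], array([ 406.36 , -324.186,  147.   ]))]
groove_dip [(0.87, [69.3, 323.9], array([ 408.782, -208.683,   24.   ]))]
pocket_mouth [(0.73, [163.1, 319.3], array([ 405.554, -314.304,   40.   ]))]
joist [296.8, 19.4, 351.5, 116.1] 2508 ((406.8370361328125, -209.32168579101562), (46.31069564819336, 89.53943634033203), 12.478144645690918) [ 406.718 -208.425   46.178]
gauge_stand [297.8, 127.4, 342.8, 187.0] 1042 ((406.95709228515625, -313.2440490722656), (43.750980377197266, 55.8524055480957), 1.7830556631088257) [ 409.494 -310.375   40.514]
gauge [306.3, 133.9, 328.7, 222.8] 771 ((402.8898010253906, -320.89959716796875), (16.640424728393555, 33.68418502807617), 3.3928725719451904) [ 402.972 -319.388  167.19 ]
```

View pics/w3.png

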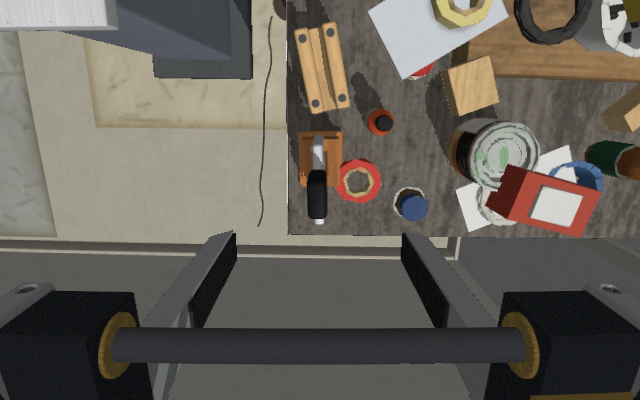

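```bash
python3 - <<'E'
from h import *
print(move_to([403,-320,131],tool(0.045)))
E
python3 -m handwheel '[[[0,0,0.5],[0,0,-0.035],0.2],[[0,0,0.89],[0,0,-0.035],0.1],[[0,0,0.89],[0,0,-0.035],-0.3],[[0,0,0.89],[0,0,-0.035],-1],[[0,0,0.89],[0,0,-0.035],-1],[[0,0,0.89],[0,0,-0.035],-1],[[0,0,0.89],[0,0,-0.035],-1],[[0,0,0.89],[0,0,-0.035],-1]]' 40
```

```text
(array([ 0.007, -0.01 ,  0.897]), array([ 0.004,  0.005, -0.035]))
t: 8.45
tcp_pos: [404.3, -320.9, 131.5]
tool_rot: [0.002, 0.691, 0.723, -0.0]
wrist_force: [-0.2, 0.3, 0.1]
width: 17.6
grip_force: 0.0
```

```bash
python3 -m handwheel '[[[0,0,0],[0,0,0],-1],[[0,0,0],[0,0,0],-1],[[0,0,0],[0,0,0],-1],[[0,0,0],[0,0,0],-1]]' 40
python3 -m handwheel '[[[0,0,-0.2],[0,0,0],-1],[[0,0,-0.4],[0,0,0],-1],[[0,0,-0.7],[0,0,0],-1],[[0,0,-0.9],[0,0,0],-1],[[0,0,-0.9],[0,0,0],-1],[[0,0,-0.9],[0,0,0],-1]]'
python3 - <<'E'
from h import *
np.set_printoptions(precision=3,suppress=True)
p,R,s=pose();print(p,R)
for cam in("side","top","wrist"):
    pp,d=save(cam,"l_"+cam+".png")
    for n in("gauge","gauge_foot","gauge_grip"):
        x=(models.regions_of if n=="gauge" else models.spot_point)(n,cam)
        for a in x[:1]:
            if n=="gauge":
                c=cloud(cam,a["pixels"],d);print(cam,a["rect"],a["p"],np.percentile(c,[2,50,98],axis=0))
                np.save("g_"+cam,c)
            else: print(cam,n,a["position"],a["p"])
E
```

```text
t: 8.95
tcp_pos: [404.2, -320.8, 131.2]
tool_rot: [0.002, 0.691, 0.723, -0.0]
wrist_force: [-0.5, -0.6, 0.4]
width: 0.7
grip_force: 0.0
t: 9.7
tcp_pos: [403.7, -320.3, 220.2]
tool_rot: [0.001, 0.691, 0.723, -0.0]
wrist_force: [-0.2, 0.2, -0.3]
width: 1.0
grip_force: 0.0
[ 403.725 -320.299  220.169] [[-0.044  0.999  0.001]
 [ 0.999  0.044 -0.002]
 [-0.002  0.001 -1.   ]]
side [263.6, 306.7, 271.6, 347.2] 0.87 [[ 393.106 -359.67    32.428]
 [ 407.296 -329.569  126.707]
 [ 412.084 -287.787  168.139]]
side gauge_foot [332.8, 272.9] 0.59
side gauge_grip [318.7, 264.4] 0.79
top gauge_foot [224.7, 445.7] 0.49
top gauge_grip [227.4, 461.7] 0.61
wrist [307.1, 133.3, 329.5, 222.8] 0.67 [[ 395.199 -355.238   76.403]
 [ 403.297 -309.064  165.191]
 [ 410.737 -278.447  169.701]]
wrist gauge_foot [158.1, 319.3] 0.61
wrist gauge_grip [194.6, 318.7] 0.71
```

```bash
python3 -m handwheel '[[[0,0,0],[0,0,0],0.1],[[0,0,0],[0,0,0],0.1],[[0,0,0],[0,0,0],0.1],[[0,0,0],[0,0,0],0.1],[[0,0,0.5],[0,0,0],0.1],[[0,0,0.9],[0,0,0],0.1],[[0,0,0.9],[0,0,0],0.1],[[0,0,0.9],[0,0,0],0.1]]'
python3 - <<'E'
from h import *
np.set_printoptions(precision=1,suppress=True)
w,d=viewer.camera("wrist");s,ds=viewer.camera("side")
print(pose()[0],[proj("side",[404,-320.8,z]) for z in(131,150)],[proj("wrist",[404,-320.8,z]) for z in(131,150)])
for r in range(210,285,8): print(r,ds[r,236:300:8],)
A=w[100:340,200:440];B=cv2.resize(s[220:360,200:340],(560,560),interpolation=cv2.INTER_CUBIC)
cv2.imwrite("pics/e.png",np.hstack([cv2.resize(A,(240,560)) if 0 else cv2.copyMakeBorder(A,0,320,0,0,cv2.BORDER_CONSTANT),B])[:,:,::-1])
E
```

```text
t: 11.3
tcp_pos: [405.0, -321.6, 133.1]
tool_rot: [0.003, 0.691, 0.723, -0.0]
wrist_force: [-1.0, -0.7, -0.2]
width: 51.8
grip_force: 0.0
[ 405.5 -322.   134.1] [(np.float64(320.56437594534566), np.float64(265.7245821879142)), (np.float64(318.0916722462547), np.float64(265.06927192353083))] [(np.float64(218.59044441820407), np.float64(315.70223271984804)), (np.float64(229.01692929754992), np.float64(315.64416275055885))]
210 [ 782.9  744.7  713.7  704.2  701.3 1348.2 1321.7 1328.5]
218 [1128.1  707.8  702.5  701.5  697.1  698.2 1312.9 1308.7]
226 [ 699.7  695.4  691.9  691.2  693.7  695.4  702.3 1295.7]
234 [ 687.1  684.8  684.7  688.3    0.   707.6  703.7 1295.3]
242 [ 678.5  680.8  683.5  687.5  692.3  702.3  707.5 1298.4]
250 [ 672.2  675.5  679.2  687.6  695.4  708.6 1284.9 1271. ]
258 [ 668.8  672.2  681.7  688.   702.9 1269.2 1256.1 1278.2]
266 [ 667.8  673.3  684.3  697.1  740.7  784.1 1262.8 1182.5]
274 [ 666.4  677.1  690.8  734.1  760.2 1204.5 1253.7 1252.1]
282 [667.1 680.6 750.1 759.9 780.3 851.6 911.2 909.1]
```

View pics/e.png

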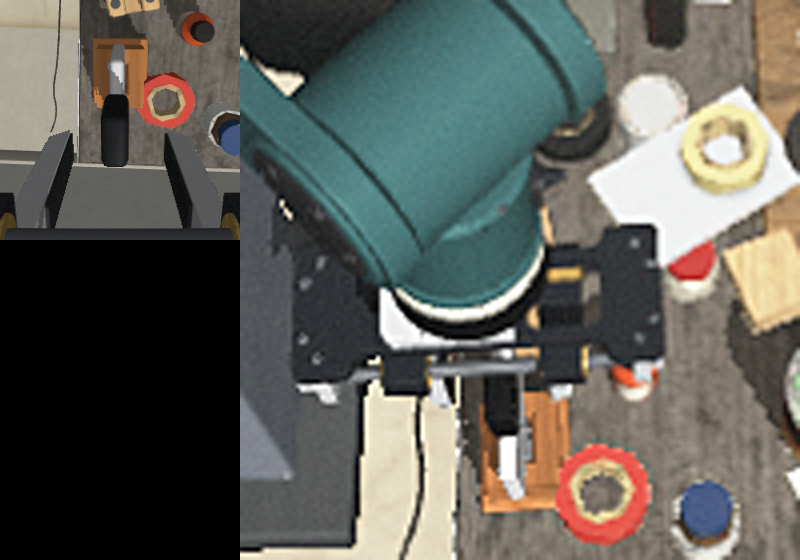

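```bash
python3 -m handwheel '[[[0,0,0],[0,0,0],-0.5],[[0,0,0],[0,0,0],-0.5],[[0,0,0],[0,0,0],-0.5],[[0,0,0],[0,0,0],-0.5]]' 20;  python3 -m handwheel '[[[0,0,0],[0,0,0],-0.75],[[0,0,0],[0,0,0],-0.75],[[0,0,0],[0,0,0],-0.75]]'
python3 - <<'E'
from h import *
w,d=viewer.camera("wrist");print(d[225:290:6,270:370:10].round()); cv2.imwrite("pics/f.png",cv2.resize(w[130:330,220:420,::-1],(600,600)))
E
```

```text
t: 11.9
tcp_pos: [404.2, -320.8, 131.3]
tool_rot: [0.002, 0.691, 0.723, -0.0]
wrist_force: [-0.3, 0.3, 1.2]
width: 23.9
grip_force: 0.0
t: 12.28
tcp_pos: [404.2, -320.9, 131.2]
tool_rot: [0.002, 0.691, 0.723, -0.0]
wrist_force: [0.9, -0.2, -0.0]
width: 11.8
grip_force: 0.0
[[1333.  371.  372.  371.  191.  192.  370.  370.    0.  352.]
 [1340.  375.  373.  374.  193.  193.  372.  373.  374.  374.]
 [1345.  376.  182.  183.  194.  194.  186.  182.  183.  375.]
 [1359.  379.  175.  175.  197.  196.  178.  175.  176.  377.]
 [1363.  381.  168.  168.  197.  196.  176.  168.  168.  379.]
 [1342.  383.  161.  161.  197.  198.  174.  161.  161.  382.]
 [1294.  156.  157.  156.  201.  200.  175.  156.  156.  384.]
 [1283.  150.  151.  150.  200.  200.  174.  150.  150. 1285.]
 [1238.  145.  145.  145. 1247. 1256.  175.    0.  145.  145.]
 [1200.  139.  140.  140. 1212. 1218. 1215.  140.  140.  140.]
 [1157.  137.  135.  136. 1171. 1175. 1181.  136.  136.  136.]]
```

View pics/f.png

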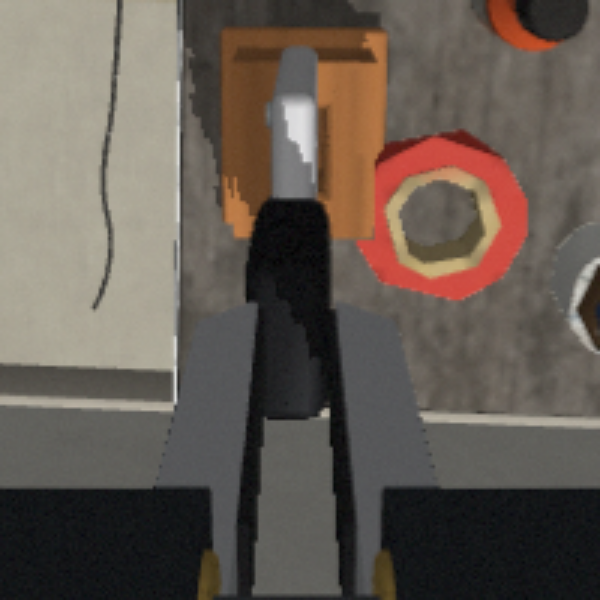

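Run:
```python
from h import *
np.set_printoptions(precision=1,suppress=True)
w,d=viewer.camera("wrist");p,R,s=pose();print(p)
for r in range(228,260,3):
    print(r,[(c,R.T@(atd("wrist",(r,c),d[r,c])-p)) for c in(296,340)])
```

```text
[ 404.2 -320.9  131.3]
228 [(296, array([-55.7, -23.9, 130.8])), (340, array([-55.5,  24. , 130.1]))]
231 [(296, array([-59.2, -24. , 130.8])), (340, array([-58.8,  24.1, 129.8]))]
234 [(296, array([  9.3, -11.8, -43.7])), (340, array([  9.4,  12.2, -44.1]))]
237 [(296, array([  9.4, -11.5, -48.2])), (340, array([  9.4,  12. , -48.3]))]
240 [(296, array([  9.5, -11.3, -52.5])), (340, array([  9.1,  11.8, -51.4]))]
243 [(296, array([  9.4, -11. , -55.9])), (340, array([  9.8,  11.5, -56.8]))]
246 [(296, array([  9.8, -10.7, -60.6])), (340, array([  9.6,  11.3, -60.2]))]
249 [(296, array([  9.3, -10.6, -63.2])), (340, array([  9.4,  11.1, -63.3]))]
252 [(296, array([  9.8, -10.3, -67.5])), (340, array([  9.4,  10.9, -66.7]))]
255 [(296, array([  9.7, -10.1, -70.6])), (340, array([  9.6,  10.6, -70.4]))]
258 [(296, array([  9.3, -10. , -72.8])), (340, array([  9.9,  10.4, -74.1]))]
```

```bash
python3 -m handwheel '[[[0,0,-0.2],[0,0,0],0],[[0,0,-0.2],[0,0,0],0],[[0,0,-0.2],[0,0,0],0],[[0,0,0],[0,0,0],0],[[0,0,0.25],[0,0,0],0],[[0,0,0.43],[0,0,0],0],[[0,0,0.43],[0,0,0],0]]' 40; python3 -m handwheel '[[[0,0,0],[0,0,0],-1],[[0,0,0],[0,0,0],-1],[[0,0,0],[0,0,0],-1],[[0,0,0],[0,0,0],-1],[[0,0,0],[0,0,0],-1],[[0,0,0],[0,0,0],-1],[[0,0,0],[0,0,0],-1]]' 40
```

```text
t: 13.25
tcp_pos: [403.2, -319.9, 86.0]
tool_rot: [-0.0, 0.691, 0.723, -0.0]
wrist_force: [-0.5, -0.5, 1.3]
width: 46.9
grip_force: 0.0
t: 14.12
tcp_pos: [404.9, -321.4, 89.0]
tool_rot: [0.003, 0.691, 0.723, -0.0]
wrist_force: [2.0, 0.2, 3.6]
width: 15.8
grip_force: 40.0
```

```bash
python3 -m handwheel '[[[0,0,-0.2],[0,0,0],-1],[[0,0,-0.4],[0,0,0],-1],[[0,0,-0.6],[0,0,0],-1],[[0,0,-0.8],[0,0,0],-1],[[0,0,-0.8],[0,0,0],-1]]'
python3 - <<'E'
from h import *
np.set_printoptions(precision=3,suppress=True)
p,R,s=pose();print(p,s["grip_force"],s["width"])
for cam in("wrist","side","top"):
    cal=viewer.calibration(cam);w,d=save(cam,"g_%s.png"%cam)
    for n in("gauge_foot","gauge_grip","groove_dip"):
        for a in models.spot_point(n,cam)[:1]:
            print(cam,n,a["p"],a["position"]); 
            if n=="groove_dip": print(atz(cam,a["position"],24,cal))
    m=models.regions_of("gauge",cam)
    if m:
        c=cloud(cam,m[0]["pixels"],d,cal);np.save("gc_"+cam,c);print(m[0]["rect"],len(c))
        for lo in range(60,250,12):
            q=c[(c[:,2]>=lo)&(c[:,2]<lo+12)]
            if len(q)>4: print(lo,len(q),np.percentile(q[:,0],[5,50,95]),np.percentile(q[:,1],[2,98]))
cv2.imwrite("pics/g1.png",cv2.imread("pics/g_wrist.png")[:300,200:440])
E
```

```text
t: 14.75
tcp_pos: [404.2, -321.0, 168.6]
tool_rot: [0.002, 0.691, 0.723, -0.0]
wrist_force: [0.1, -0.1, -2.3]
width: 15.8
grip_force: 40.0
[ 404.192 -321.009  168.649] 39.95442867279053 15.79163207936204
wrist gauge_foot 0.62 [63.6, 324.1]
wrist gauge_grip 0.58 [266.9, 318.6]
wrist groove_dip 0.84 [65.1, 324.5]
[ 406.068 -208.932   24.   ]
[299.2, 153.7, 336.9, 312.0] 4100
144 17 [397.114 401.037 405.949] [-319.378 -276.317]
156 69 [396.918 401.758 407.02 ] [-318.469 -276.461]
168 59 [398.762 402.423 406.735] [-279.133 -277.052]
180 72 [399.22  403.025 406.65 ] [-279.236 -277.599]
192 94 [398.924 402.435 406.849] [-302.913 -278.309]
204 878 [398.804 403.315 408.105] [-303.759 -279.467]
216 308 [396.699 404.222 411.63 ] [-307.026 -302.362]
228 356 [396.665 403.725 410.974] [-307.061 -302.941]
240 2240 [397.501 404.286 411.301] [-335.039 -303.888]
side gauge_foot 0.74 [321.3, 270.9]
side gauge_grip 0.71 [307.5, 261.3]
side groove_dip 0.49 [291.1, 271.0]
[ 406.893 -212.842   24.   ]
[257.5, 305.4, 270.0, 335.8] 190
96 9 [408.69  409.118 409.525] [-323.426 -302.844]
132 11 [409.035 409.6
[... 497 characters left out ...]
grip 0.58 [230.7, 476.8]
top groove_dip 0.86 [226.4, 403.1]
[ 405.679 -207.698   24.   ]
[446.6, 221.9, 484.1, 235.1] 258
96 5 [405.584 407.643 407.71 ] [-320.506 -302.561]
108 5 [406.297 407.686 407.84 ] [-326.2   -303.595]
144 5 [401.701 406.773 407.785] [-334.226 -278.661]
156 15 [397.486 403.158 406.879] [-308.865 -276.268]
168 13 [397.588 403.379 407.017] [-311.805 -277.333]
180 13 [396.603 401.441 406.363] [-306.288 -277.797]
192 28 [395.391 401.574 406.019] [-302.865 -278.444]
204 53 [395.952 401.496 408.044] [-312.7   -279.921]
216 21 [394.963 401.522 410.221] [-314.735 -303.02 ]
228 20 [395.127 401.944 408.669] [-313.608 -304.748]
240 57 [396.976 402.1   408.675] [-324.241 -305.255]
```

View pics/g1.png

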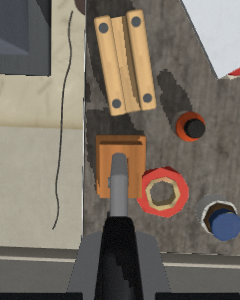

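```bash
python3 - <<'E'
from h import *
d=np.load("top.npz")["d"];cal=viewer.calibration("top")
for r in range(230,262,4): print(r,[tuple(int(v) for v in atd("top",(r,c),d[r,c],cal)) for c in range(360,390,4)])
E
python3 -m handwheel '[[[0.2,0.02,0],[0,0,-0.08],-1],[[0.5,0.05,0],[0,0,-0.15],-1],[[0.75,0.08,0],[0,0,-0.22],-1],[[0.75,0.08,0],[0,0,-0.22],-1]]'
```

```text
230 [(398, -92, 2), (398, -103, 0), (404, -88, 164), (403, -101, 143), (397, -136, 4), (397, -147, 3), (396, -159, -1), (397, -165, 24)]
234 [(400, -54, 278), (400, -63, 274), (400, -71, 271), (399, -81, 262), (398, -90, 259), (398, -100, 253), (385, -159, -2), (385, -168, 8)]
238 [(393, -52, 291), (392, -61, 283), (392, -70, 275), (391, -80, 267), (390, -90, 260), (389, -100, 250), (374, -158, 1), (373, -170, 0)]
242 [(385, -53, 283), (379, -72, 209), (379, -80, 211), (377, -94, 181), (376, -104, 179), (375, -115, 170), (363, -158, 0), (362, -170, -4)]
246 [(368, -67, 172), (370, -73, 200), (369, -82, 196), (367, -94, 179), (367, -104, 175), (279, -315, -896), (277, -338, -909), (277, -358, -902)]
250 [(359, -66, 177), (360, -74, 187), (358, -85, 175), (358, -95, 174), (356, -106, 162), (259, -314, -895), (258, -335, -896), (257, -357, -902)]
254 [(350, -66, 181), (350, -75, 180), (349, -85, 174), (348, -95, 168), (238, -294, -901), (238, -314, -899), (236, -337, -909), (237, -355, -896)]
258 [(342, -65, 185), (341, -74, 184), (340, -84, 177), (339, -95, 172), (218, -292, -897), (217, -314, -903), (217, -334, -896), (216, -354, -896)]
t: 16.0
tcp_pos: [409.0, -243.2, 168.5]
tool_rot: [0.002, 0.625, 0.781, -0.0]
wrist_force: [-0.2, -0.6, -2.9]
width: 15.8
grip_force: 40.0
```

Run:
```python
from h import *
p,R,s=pose();G=Ro.from_euler('z',.218).as_matrix();print(move_to([408.6,-217.1,138],tool(.218)))
```

```text
(array([0.257, 0.053, 0.304]), array([0.003, 0.004, 0.004]))
```

```bash
python3 -m handwheel '[[[0.15,0.03,0.1],[0,0,0],-1],[[0.26,0.05,0.2],[0,0,0],-1],[[0.26,0.05,0.3],[0,0,0],-1],[[0.26,0.05,0.3],[0,0,0],-1],[[0.26,0.05,0.3],[0,0,0],-1]]'
python3 - <<'E'
from h import *
np.set_printoptions(precision=2,suppress=True)
p,R,s=pose();print(p,move_to([408.6,-217.1,138],tool(.218)))
ims=[]
for cam in("wrist","side","top"):
    cal=viewer.calibration(cam);w,d=save(cam,"h_%s.png"%cam)
    for n in("gauge_foot","groove_dip"):
        for a in models.spot_point(n,cam)[:1]:
            print(cam,n,a["p"],a["position"],atz(cam,a["position"],70 if "foot" in n else 24,cal))
    for n in ("gauge","joist"):
        m=models.regions_of(n,cam)
        if not m: continue
        c=cloud(cam,m[0]["pixels"],d,cal); q=(c-p)@R[:,[1,0,2]]*[1,1,-1]   # along gauge x, gauge y, up (rel. TCP)
        if n=="joist":
            t=c[(c[:,2]>42)&(c[:,2]<52)];print("joist",cv2.minAreaRect(t[:,:2].astype(np.float32)),len(t))
        else:
            for lo in range(50,215,15):
                k=(c[:,2]>=lo)&(c[:,2]<lo+15)
                if k.sum()>4: print(lo,k.sum(),np.percentile(q[k,0],[5,50,95]),np.percentile(q[k,1],[3,97]))
A=cv2.imread("pics/h_wrist.png")[20:320,200:440];B=cv2.resize(cv2.imread("pics/h_side.png")[240:340,220:330],(660,600),interpolation=cv2.INTER_CUBIC)
cv2.imwrite("pics/h.png",cv2.resize(np.hstack([cv2.resize(A,(480,600)),B]),(800,421)))
E
```

```text
t: 16.62
tcp_pos: [408.3, -219.6, 138.0]
tool_rot: [0.002, 0.627, 0.779, -0.0]
wrist_force: [0.2, 0.6, -1.9]
width: 16.0
grip_force: 40.0
[ 408.25 -219.55  138.  ] (array([ 0.02,  0.01, -0.  ]), array([ 0.  ,  0.01, -0.  ]))
wrist groove_dip 0.79 [169.9, 317.7] [ 405.56 -208.03   24.  ]
110 20 [-6.41 -0.28  4.92] [ 3.35 44.66]
125 90 [-7.37 -0.56  4.73] [ 3.54 44.45]
140 93 [-3.89  0.71  5.  ] [40.37 43.67]
155 105 [-3.87  0.69  4.83] [40.03 42.79]
170 962 [-4.39  0.14  5.11] [17.27 41.55]
185 400 [-7.12  0.68  8.6 ] [ 8.95 18.27]
200 682 [-7.44  0.19  8.21] [-13.04  17.48]
joist ((406.7273254394531, -208.4425048828125), (46.00732421875, 88.49015045166016), 12.514721870422363) 2923
side groove_dip 0.6 [288.4, 272.9] [ 411.65 -205.67   24.  ]
125 11 [-6.39 -1.05  3.7 ] [-36.94  -1.54]
140 7 [-2.71 -0.15  3.64] [-37.81 -36.44]
155 27 [-4.25  0.35  4.85] [-38.41 -16.4 ]
170 34 [-4.91  0.65  5.09] [-38.26 -14.54]
185 16 [-6.57 -0.19  7.08] [-19.11 -16.29]
200 62 [-6.78  0.58  7.85] [-19.77   3.09]
joist ((408.72314453125, -217.54058837890625), (44.07027053833008, 75.89066314697266), 13.387776374816895) 228
top gauge_foot 0.69 [223.6, 407.6] [ 414.05 -208.29   70.  ]
top groove_dip 0.88 [225.2, 404.7] [ 408.81 -212.24   24.  ]
65 8 [1.07 3.69 3.95] [-3.73 19.19]
80 6 [3.49 3.64 3.95] [-4.78 18.38]
95 7 [3.3  3.54 3.86] [-6.37 16.58]
110 10 [3.44 3.56 3.85] [-4.1 33.9]
125 13 [-0.71  3.51  3.78] [ 0.66 44.19]
140 15 [-1.05  3.61  3.81] [ 4.58 43.21]
155 16 [-2.69  3.36  3.77] [17.39 42.16]
170 51 [-5.39 -0.77  3.52] [15.88 40.49]
185 17 [-7.79 -0.48  5.8 ] [13.87 17.86]
200 17 [-7.46 -0.51  4.66] [11.91 16.75]
joist ((404.9281311035156, -208.3792724609375), (45.21140670776367, 87.63076782226562), 12.37467098236084) 253
```

View pics/h.png

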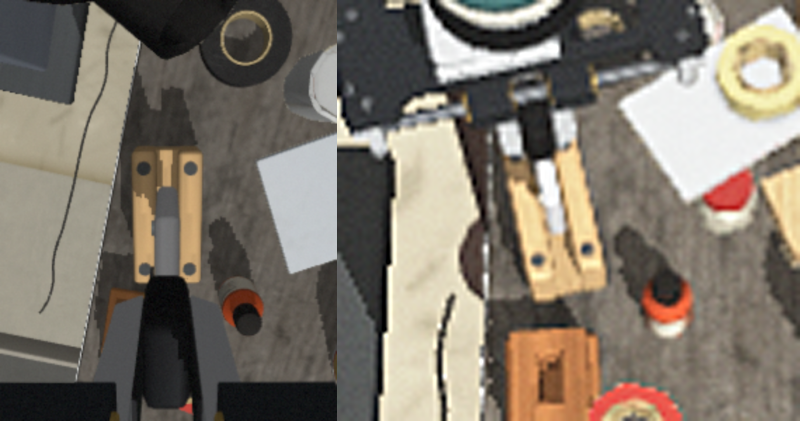

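```bash
python3 -m handwheel '[[[0.03,0.007,0.08],[0,0,0],-1],[[0.03,0.007,0.16],[0,0,0],-1],[[0.03,0.007,0.24],[0,0,0],-1],[[0.03,0.007,0.29],[0,0,0],-1],[[0.03,0.007,0.29],[0,0,0],-1]]'
python3 -m handwheel '[[[0,0,0.02],[0,0,0],-1],[[0,0,0.03],[0,0,0],-1],[[0,0,0.03],[0,0,0],-1]]'
```

```text
t: 18.0
tcp_pos: [407.9, -215.9, 108.3]
tool_rot: [0.001, 0.626, 0.78, -0.0]
wrist_force: [-0.1, -0.1, -2.4]
width: 15.8
grip_force: 40.0
t: 18.38
tcp_pos: [408.4, -216.1, 106.1]
tool_rot: [0.002, 0.626, 0.78, -0.0]
wrist_force: [-0.3, 0.3, -2.0]
width: 15.7
grip_force: 40.0
```

```bash
python3 -m handwheel '[[[0,0,0.015],[0,0,0],-1],[[0,0,0.015],[0,0,0],-1]]'; python3 -m handwheel '[[[0,0,0.01],[0,0,0],-1],[[0,0,0.01],[0,0,0],-1]]';python3 -m handwheel '[[[0,0,0.01],[0,0,0],-1],[[0,0,0.01],[0,0,0],-1]]'
```

```text
t: 18.62
tcp_pos: [408.6, -216.3, 105.1]
tool_rot: [0.002, 0.626, 0.78, -0.0]
wrist_force: [-0.2, 0.6, 1.2]
width: 15.7
grip_force: 40.0
t: 18.88
tcp_pos: [408.7, -216.4, 105.1]
tool_rot: [0.003, 0.626, 0.78, -0.0]
wrist_force: [-1.2, 0.4, 5.9]
width: 15.9
grip_force: 40.0
t: 19.12
tcp_pos: [408.7, -216.4, 105.0]
tool_rot: [0.003, 0.626, 0.78, -0.0]
wrist_force: [-1.7, 1.5, 9.8]
width: 15.8
grip_force: 40.0
```

```bash
python3 -m handwheel '[[[0,0,0],[0,0,0],-1],[[-0.014,0,0.002],[0,0.027,0],-1],[[-0.028,0,0.004],[0,0.053,0],-1],[[-0.042,0,0.006],[0,0.08,0],-1],[[-0.056,0,0.008],[0,0.107,0],-1],[[-0.07,0,0.011],[0,0.133,0],-1],[[-0.085,0,0.014],[0,0.16,0],-1],[[-0.099,0,0.017],[0,0.187,0],-1],[[-0.113,0,0.021],[0,0.213,0],-1],[[-0.113,0,0.021],[0,0.213,0],-1]]'
python3 - <<'E'
from h import *
np.set_printoptions(precision=3,suppress=True)
p,R,s=pose();print(p,R,s["wrist_force"])
print("lean of tool",np.arcsin(R[:,0]@[0,0,1]))
for cam in("wrist","side","top"):
    cal=viewer.calibration(cam);w,d=save(cam,"k_%s.png"%cam)
    m=models.regions_of("gauge",cam)
    for n in("gauge_foot","groove_dip"):
        for a in models.spot_point(n,cam)[:1]: print(cam,n,a["p"],a["position"])
    if m:
        c=cloud(cam,m[0]["pixels"],d,cal)-[406.5,-208.5,0]; g=Ro.from_euler('z',.218).as_matrix(); q=c@g
        for lo in range(36,195,10):
            k=(c[:,2]>=lo)&(c[:,2]<lo+10)
            if k.sum()>4: print(lo,k.sum(),np.percentile(q[k,0],[5,50,95]),np.percentile(q[k,1],[3,97]))
E
```

```text
t: 20.38
tcp_pos: [411.6, -229.1, 103.0]
tool_rot: [-0.061, 0.625, 0.777, 0.051]
wrist_force: [-3.0, -1.9, 9.4]
width: 15.9
grip_force: 40.0
[ 411.585 -229.104  103.046] [[-0.212  0.977 -0.031]
 [ 0.964  0.215  0.156]
 [ 0.159  0.003 -0.987]] [-2.975 -1.88   9.38 ]
lean of tool 0.15980435558163977
wrist groove_dip 0.7 [181.6, 317.1]
36 29 [-11.2    -6.889   9.134] [-38.929   9.096]
46 18 [-12.149   9.016   9.09 ] [-36.229  12.627]
86 6 [-0.899  1.667  3.197] [25.185 25.195]
96 46 [-3.175  0.963  5.237] [21.895 24.951]
106 53 [-3.495  1.234  5.333] [18.85  22.568]
116 61 [-3.135  0.593  4.928] [17.243 20.773]
126 73 [-3.194  1.129  5.277] [14.744 18.559]
136 532 [-4.385  0.239  5.474] [-9.516 15.588]
146 573 [-6.015  0.998  6.544] [-14.746  13.26 ]
156 274 [-7.134  0.461  8.173] [-17.336 -11.544]
166 333 [-6.739  0.931  8.46 ] [-45.277 -13.716]
176 2325 [-6.481  0.41   7.622] [-47.68  -16.579]
side gauge_foot 0.3 [253.3, 281.1]
side groove_dip 0.87 [291.5, 270.0]
36 17 [44.433 55.382 64.079] [-82.603 -66.675]
46 19 [47.656 54.802 61.629] [-79.911 -66.587]
56 23 [50.034 55.895 62.251] [-78.822 -67.26 ]
top gauge_foot 0.78 [223.5, 407.9]
top groove_dip 0.73 [226.2, 400.3]
36 16 [-16.876   1.141   5.424] [-32.11   11.433]
46 12 [-15.415 -12.416   5.136] [-25.798  12.721]
66 7 [3.693 3.953 4.017] [-31.417  -0.034]
76 5 [3.76  3.937 4.117] [-32.259   8.455]
86 9 [-1.036  3.808  4.083] [-31.108  25.435]
96 17 [-5.557  3.574  4.124] [-23.507  24.042]
106 16 [-5.865  2.186  4.052] [-20.436  22.004]
116 10 [-1.813  3.762  3.977] [-12.682  18.844]
126 12 [-3.16   1.783  3.809] [-6.425 18.158]
136 37 [-6.232  0.41   5.505] [-20.296  14.771]
146 35 [-11.535  -0.975   6.603] [-21.692  13.563]
156 15 [-11.892  -2.016   6.676] [-23.442 -12.204]
166 18 [-7.898 -0.631  5.985] [-19.226 -14.37 ]
176 67 [-9.515 -2.729  5.763] [-42.134 -18.287]
```

```bash
python3 -m handwheel '[[[0,0,0],[0,0.006,0],-1],[[0,0,0],[0,0.006,0],-1],[[0,0,0],[0,0.006,0],-1],[[0,0,0],[0,0.006,0],-1],[[0,0,0],[0,0.006,0],-1],[[0,0,0],[0,0.006,0],-1],[[0,0,0],[0,0.006,0],-1],[[0,0,0],[0,0.006,0],-1],[[0,0,0],[0,0.006,0],-1],[[0,0,0],[0,0.006,0],-1]]' && python3 -c "
from h import *
print(workorder.close_job())"
```

```text
t: 22.22
tcp_pos: [411.6, -229.3, 103.0]
tool_rot: [-0.062, 0.624, 0.777, 0.052]
wrist_force: [-1.1, -2.3, 7.5]
width: 15.8
grip_force: 40.0
the job is handed in; nothing more can be done
None
```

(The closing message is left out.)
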